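# Uncover the balance and put the dropper bottle on its pan

## Robot

A 6-joint arm with a two-finger parallel gripper is mounted at the origin on a cart in front of the work surface, level with it; the furniture and walls round the work are solid. World frame = base frame: x ahead of the robot, y to its left, z up, the work surface at z = 0. Lengths are in m, angles in rad, forces in N, time in s.
With the tool pointing down it reaches from about 0.25 to 0.8 m from the base axis. Payload 8.5 kg.
Tool frame: the origin (TCP) lies at the very end of the fingers, on their centre line; the grasp point (between the pads) lies 19 mm behind it; z points along the fingers, y is the direction in which the jaws open and shut (so a half turn about z gives the same grasp; the last joint's range is limited). The gripper opens to 85 mm and grips with 20 to 120 N. Pads are 22 mm wide; open, the fingers measure 114 mm over their backs; the gripper's body (76 mm by 85 mm) begins 54 mm behind the grasp point. The pads swing forward as they close: fully open they stand 13 mm farther back than shut.
Start: joints at [1.321, 0.238, -0.013, 1.319, 0, 1.571], TCP at [0.13, 0.509, 0.231] pointing down, gripper open.
Joint ranges: [-2.66, 2.66], [-1.03, 1.9], [-1.14, 1.46], [-1.82, 2.27], [-1.45, 1.34], [-3.14, 3.14]. Speed limits (rad/s): [2.22, 2.22, 2.79, 3.14, 3.14, 3.14].

## Interface

Orientations are given as a unit quaternion [w, x, y, z].
In Python, from rig import ctrl gives the robot as it stands. Calls block until the motion is done:
- ctrl.goto(position, orientation): joint-space move of the TCP to a pose.
- ctrl.line_to(position, ori=None, max_speed=0.15, stop_force=None): straight line of the TCP; ori=None keeps the orientation; max_speed is the mean speed in m/s. With stop_force (N) it stops when the force on the tool has changed by that much, and returns True; else False.
- ctrl.move_joints(angles): joint-space move.
- ctrl.command_gripper(opening, effort=None): finger opening in m; effort is the grip in N (None keeps the last); returns when the fingers have stopped.
- ctrl.wait(seconds).
- ctrl.inverse_kinematics(position, orientation): joint angles nearest the present ones, or None.
- ctrl.read_state(): the state.
- ctrl.snapshot(name): name is "side" or "top" or "wrist"; returns a dict with "image" (400x640x3 uint8, red, green, blue), "intrinsics" (3x3 intrinsics, pixels), "world_to_cam" (4x4, takes a point from world to camera coordinates). Camera axes: x right, y up, looking along -z (the intrinsics and any distortion apply to the point x, -y, -z); pixel columns grow to the right and rows downward; lengths in m; the calibration is good to about 2 mm. A picture is of the moment at which its call begins. There is no depth.
A pose or a line that the arm cannot do raises ctrl.MotionError and nothing moves.
- ctrl.hand_in(): hands the job in, once; it reports no verdict.
The state is a dict: "time_s": time; "joints": joint angles; "dq": joint speeds; "tau": joint torques, N m; "ee_pos": TCP position; "eef_rot": TCP orientation; "contact_force": force on the tool from outside, world axes, zero at the start; "ft_torque": the same for the moment, N m; "finger_gap": finger opening in m.
Only numpy, scipy, OpenCV 4.12 (cv2) and the standard library are available. Lean on these libraries where they do the work, as an engineer would, in place of code of your own. Each camera call takes 0.05 s, during which the arm holds its last target. There are 200 camera calls.

## Task

Raise the slatted roll-top shutter of the weighing cabinet by its black handle until it stays fully open by itself. Then stand the amber dropper bottle upright in the middle of the balance pan inside, setting it down gently, and leave the shutter open and the other things on the bench where they are.

Things in the scene. Friction and masses are not known exactly. Their poses are not given: they have to be found in the camera images.
- cabinet: Fixed bench-top weighing cabinet, half-round from the side: 366 mm deep (x), 328 wide (y), 233 high; white, with clear side cheeks (14 mm thick, 300 mm apart inside). Origin: centre of its underside, on the worktop; its front faces its own -x, towards the robot. Front sill 49 mm high. A balance stands inside; behind x = -22 mm a fixed white hood covers it, underside at 225 mm.
- shutter (a joint): Grey and aluminium slatted shutter, outer radius 170 mm. Angle (rad) travelled along its curved tracks, about arc_axis: 0 = shut, its edge on the front sill; 1.466 = fully open, at the stop. Lifting takes about 3 N at the handle. Let go below 0.6 it falls shut; near 0.75 it balances; past 0.9 its own weight runs it to the stop and keeps it there.
- arc_axis (a point): Centre of the shutter's circular tracks, in the middle of the cabinet's width, 50 mm above the worktop, straight above the cabinet's origin. Axes are the cabinet's; the shutter turns about the y axis here, its handle going from the front up over the top.
- shutter_handle (a point): Middle of the grip of the black bow handle on the middle of the shutter's lower rail. Circles arc_axis at 208 mm radius: 12 degrees above level in front when shut, 96 degrees round (on top) when open. Grip: round bar 14 mm thick, 51 long, square to the cabinet's y, upright when shut, 31 mm clear of the rail. Pinch its two sides, fingers closing along the cabinet's y, tool leaning back.
- open_edge (a point): Middle of the shutter's lower edge, on its inner face; travels with it. Fully open it lies 5 mm behind the pan's centre, 209 mm above the worktop, so the rear half of the pan is roofed over: a gripper pointing straight down hits the edge; one leaning 35 to 45 degrees (fingers pointing down and into the cabinet) reaches the pan.
- pan_centre (a point): Centre of the upper face of the round steel balance pan, 110 mm across, 79.5 mm above the worktop, 20 mm in front (cabinet -x) of the cabinet's origin. Axes are the cabinet's. The pan is sprung: it sinks 1 mm per 1.5 N, at most 4 mm. The white balance body round it is 66 mm above the worktop, sloping down in front.
- balance_pan: The round steel pan itself, 110 mm across, 5 mm thick. Origin: on its axis, 11 mm below its upper face.
- amber_bottle: Closed amber glass dropper bottle with white cap, about 0.1 kg: round, 40 mm across, 81 mm high. Origin: centre of its underside; z is its axis. Stands on the worktop in front and to the right of the cabinet. Grasp it round the body, 25 to 40 mm up; pinched lightly it hangs upright between tilted fingers.
- beaker_small: Bystander: empty glass beaker, 46x52x58 mm; origin at the centre of its underside.
- petri_dish: Bystander: glass petri dish, 62 mm across, 13 mm high; origin at the centre of its underside.
- notebook: Bystander: dark green lab journal, 214x154x14 mm; origin at the centre of its underside.
Things that resemble listed ones, but are neither listed nor needed, are in the scene too. What is shaped like the amber_bottle but purple or yellow is not meant.

How it is judged:
By the outcome, as a careful person would: the job done as asked, in the order asked, and still so for the second after the job is handed in, with the robot touching nothing.
It also fails if it takes over 64 s, if anything falls off the work surface, if the arm or the gripper's body presses on something with over 40 N, if the wrist force passes 120 N, or if a joint passes its speed limit or range.

## Working session

There is one attempt and no reset: what is moved stays moved. The work goes in short steps, each a Python script; the robot and the scene stay as the last script left them, time stands still between calls to the robot, and variables do not carry over. Pictures are saved under pics/ and viewed, about 8 in all and at most 12, crops included, and the job is handed in when it is done.

```bash
ls; mkdir -p pics
python3 - <<'E'
from rig import ctrl
import cv2,numpy as np,pickle
for n in("side","top"):
    s=ctrl.snapshot(n);pickle.dump(s,open(f"pics/{n}0.pkl","wb"))
    cv2.imwrite(f"pics/{n}0.png",s["image"][:,:,::-1])
    print(n,s["intrinsics"].tolist(),np.round(s["world_to_cam"],3).tolist(),[k for k in s])
print(ctrl.read_state())
E
```

```text
pics
side [[498.4473616100304, 0.0, 318.9380944115426], [0.0, 498.4473616100304, 198.01497173431116], [0.0, 0.0, 1.0]] [[0.992, -0.129, -0.013, -0.535], [0.12, 0.876, 0.468, -0.103], [-0.049, -0.465, 0.884, -1.675], [0.0, 0.0, 0.0, 1.0]] ['image', 'intrinsics', 'world_to_cam']
top [[382.7721424401612, 0.0, 317.83290216929703], [0.0, 382.7721424401612, 203.87843426768396], [0.0, 0.0, 1.0]] [[0.441, -0.898, -0.0, -0.265], [0.707, 0.347, 0.616, -0.417], [-0.552, -0.272, 0.788, -0.816], [0.0, 0.0, 0.0, 1.0]] ['image', 'intrinsics', 'world_to_cam']
{'time_s': 0.1, 'joints': array([ 1.32101369e+00,  2.38767718e-01, -1.41574790e-02,  1.31916790e+00,
       -2.04651487e-06,  1.57078181e+00]), 'dq': array([-0.00226303, -0.00203608,  0.00317683,  0.00153917,  0.00022668,
       -0.00087697]), 'tau': array([-1.75718338e-03, -5.39719713e+01,  3.46999705e+01,  1.33821781e-02,
       -1.52913021e-04,  1.02762803e-05]), 'ee_pos': array([0.12969018, 0.5083663 , 0.23072213]), 'eef_rot': array([-7.97566015e-05,  1.24559669e-01,  9.92211907e-01, -6.43461026e-04]), 'contact_force': array([-0.06086888,  0.43813411,  0.36882865]), 'ft_torque': array([0.02444833, 0.03548268, 0.0090517 ]), 'finger_gap': 0.08525312363843378}
```

View pics/side0.png

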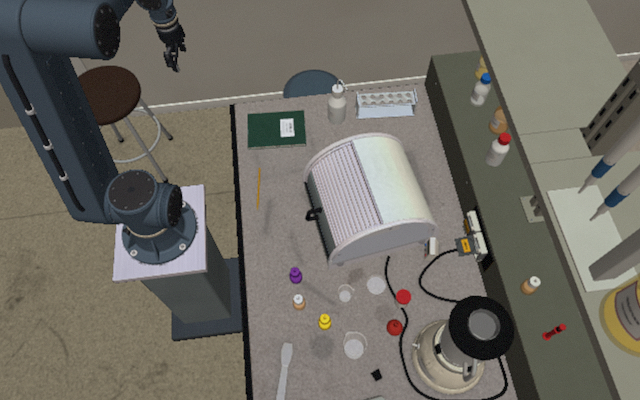

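View pics/top0.png

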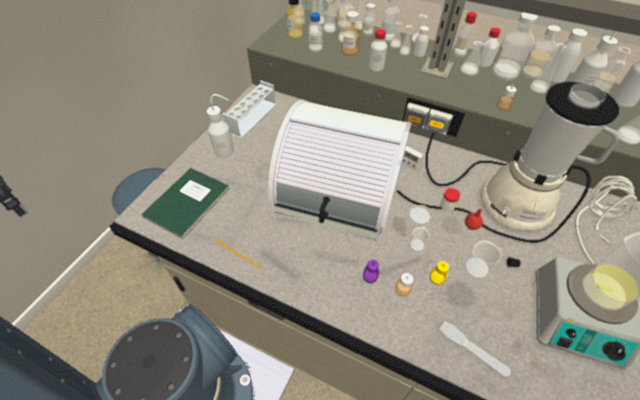

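Side view: handle at about (312,214), candidates purple (295,275), amber (298,301) and yellow (324,320). Top view: handle (324,209), purple (371,271), amber (404,284) and yellow (440,272). The amber body with a white cap on the bench fits the description; the one on the rear shelf doesn't. I'll confirm in one enlarged crop.

```bash
cat > h.py <<'E'
import cv2,numpy as np,pickle
from scipy.optimize import least_squares
def ray(s,p):
    K=s["intrinsics"];T=s["world_to_cam"];d=np.linalg.inv(K)@[p[0],p[1],1.];d=np.array([d[0],-d[1],-d[2]])
    R=T[:3,:3];return -R.T@T[:3,3],R.T@d/np.linalg.norm(d)
def plane(s,p,z):
    o,d=ray(s,p);return o+d*(z-o[2])/d[2]
def tri(a,pa,b,pb):
    (o,d),(q,e)=ray(a,pa),ray(b,pb)
    t=np.linalg.lstsq(np.c_[d,-e],q-o,rcond=None)[0];x=o+d*t[0];y=q+e*t[1]
    return (x+y)/2,np.linalg.norm(x-y)
def proj(s,X):
    c=s["world_to_cam"]@np.r_[X,1];v=s["intrinsics"]@[c[0],-c[1],-c[2]];return v[:2]/v[2]
E
python3 - <<'E'
from h import *
S=pickle.load(open("pics/side0.pkl","rb"));T=pickle.load(open("pics/top0.pkl","rb"))
a=cv2.resize(S["image"][120:320,285:445,::-1],None,fx=2.5,fy=2.5,interpolation=2)
b=cv2.resize(T["image"][92:300,265:465,::-1],None,fx=2,fy=2,interpolation=2)
c=np.zeros((500,800,3),np.uint8);c[:500,:400]=a;c[:416,400:]=b;cv2.imwrite("pics/crop1.png",c)
print(tri(S,(312,214),T,(324,209)),tri(S,(298,301),T,(404,284)))
E
```

```text
(array([ 0.51066395, -0.06337238,  0.10227454]), np.float64(0.003073994901481516)) (array([ 0.4345941 , -0.3182843 ,  0.03581594]), np.float64(0.0014645667448539902))
```

View pics/crop1.png

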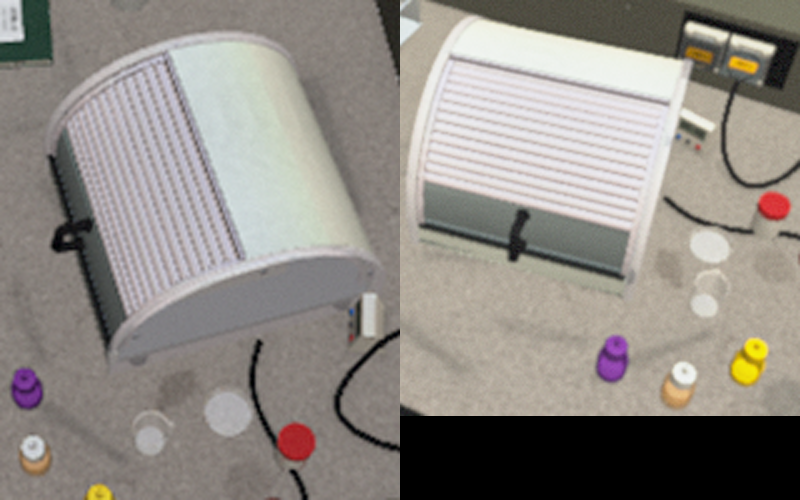

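Crop confirms it: amber body with white cap at side (298,301) and top (404,284); purple and yellow neighbours are decoys. The black bow handle is centred at crop (72,236) and (518,235).

Run:
```python
from h import *
S=pickle.load(open("pics/side0.pkl","rb"));T=pickle.load(open("pics/top0.pkl","rb"))
sa=lambda u,v:(285+u/2.5-.3,120+v/2.5-.3); tb=lambda u,v:(265+(u-400)/2-.25,92+v/2-.25)
L,e1=tri(S,sa(165,52),T,tb(455,58));R,e2=tri(S,sa(242,262),T,tb(668,103))
print("hood",L.round(3),R.round(3),e1,e2,np.linalg.norm(L-R))
d=(L-R)[:2];print("yaw",np.arctan2(-d[0],d[1]))
A=plane(T,tb(420,240),0);B=plane(T,tb(625,292),0);C=plane(S,sa(115,368),0);print("base",A.round(3),B.round(3),C.round(3),np.linalg.norm(A-B)); d=(A-B)[:2];print("yaw",np.arctan2(-d[0],d[1]))
# grip ends: side crop & top crop
print("grip", [tri(S,sa(*p),T,tb(*q)) for p,q in (((63,225),(523,213)),((58,246),(513,257)))])
# pan/bottle masks
for n,s,(x0,y0,x1,y1) in(("S",S,(285,290,312,315)),("T",T,(390,268,420,300))):
    h=cv2.cvtColor(s["image"][y0:y1,x0:x1],cv2.COLOR_RGB2HSV)
    m=(h[...,0]>5)&(h[...,0]<22)&(h[...,1]>80);v,u=np.nonzero(m);print(n,m.sum(),u.min()+x0,u.max()+x0,v.min()+y0,v.max()+y0,u.mean()+x0,v.mean()+y0)
    w=(h[...,2]>190)&(h[...,1]<40);v,u=np.nonzero(w);print(" cap",w.sum(),u.mean()+x0,v.mean()+y0)
    np.savez("pics/b%s.npz"%n,a=0)
# black handle blob in both
for n,s,(x0,y0,x1,y1) in(("S",S,(302,200,322,226)),("T",T,(312,192,332,226))):
    g=s["image"][y0:y1,x0:x1].max(2);v,u=np.nonzero(g<45);print(n,"handle",len(u),u.min()+x0,u.max()+x0,v.min()+y0,v.max()+y0,u.mean()+x0,v.mean()+y0)
```

```text
hood [0.657 0.106 0.229] [ 0.699 -0.183  0.225] 0.0063058864438888685 0.004033702699264208 0.2925658456340495
yaw 0.14653952230825507
base [0.509 0.096 0.   ] [ 0.557 -0.206  0.   ] [ 0.55  -0.211  0.   ] 0.30600019555615354
yaw 0.15566626990930355
grip [(array([ 0.50449122, -0.07306072,  0.15736712]), np.float64(0.006403569472631227)), (array([ 0.49661497, -0.06154425,  0.06971105]), np.float64(0.0007478434757016839))]
S 69 293 304 299 309 299.3188405797101 305.3188405797101
 cap 42 297.8333333333333 298.54761904761904
T 151 396 411 279 295 402.3245033112583 288.99337748344374
 cap 117 407.12820512820514 278.35897435897436
S handle 151 306 321 200 225 313.41059602649005 213.43046357615893
T handle 96 314 330 198 221 323.0 211.10416666666666
```

```bash
cat >> h.py <<'E'
from scipy.spatial.transform import Rotation as Ro
O=np.array([0.703,-0.034,0]);YAW=0.15
def RC(yaw=None): return Ro.from_euler('z',YAW if yaw is None else yaw)
def tool(p,yaw=None,flip=1):
    "p = degrees below horizontal; quaternion wxyz, jaws along cabinet y"
    p=np.radians(p);z=np.array([np.cos(p),0,-np.sin(p)]);y=np.array([0,flip,0.]);M=np.c_[np.cross(y,z),y,z]
    R=RC(yaw)*Ro.from_matrix(M);q=R.as_quat();return R.apply([0,0,1]),np.r_[q[3],q[:3]]
def cab(v): return O+RC().apply(v)
def hpos(th,r=.208):
    f=np.radians(12)+th;return cab([-r*np.cos(f),0,.05+r*np.sin(f)])
E
python3 - <<'E'
from h import *
from rig import ctrl
S=pickle.load(open("pics/side0.pkl","rb"));T=pickle.load(open("pics/top0.pkl","rb"))
for n,p,q in(("purple",(295,275),(371,271)),("amber",(298,301),(404,284)),("yellow",(324,320),(440,272))):print(n,tri(S,p,T,q)[0].round(3))
print("capS",plane(S,(297.8,298.5),.078).round(3),"capT",plane(T,(407.1,278.4),.075).round(3), "beaker",plane(S,(345,294),0).round(3),"hose",hpos(0).round(3),hpos(1.466).round(3))
for f in(1,-1):
  for p0,p1 in((30,60),(40,60),(40,45),(50,70)):
    ok=[]
    for t in np.linspace(0,1.466,6):
        z,q=tool(p0+(p1-p0)*t/1.466,flip=f);j=ctrl.inverse_kinematics(hpos(t)+.019*z,q);ok.append(None if j is None else np.round(j,2).tolist())
    print(f,p0,p1,*ok)
  for p in(45,50,55):
    z,q=tool(p,flip=f);pb=np.array([.432,-.318,.032])
    for P in(pb,pb+[0,0,.15],cab([-.02,0,.115]),cab([-.17,0,.2])):
        j=ctrl.inverse_kinematics(P+.019*z,q);print(f,p,P.round(3),None if j is None else np.round(j,2))
E
```

```text
purple [ 0.435 -0.232  0.031]
amber [ 0.435 -0.318  0.036]
yellow [ 0.505 -0.388  0.039]
capS [ 0.435 -0.324  0.078] capT [ 0.431 -0.32   0.075] beaker [ 0.582 -0.306  0.   ] hose [ 0.502 -0.064  0.093] [ 0.724 -0.031  0.257]
1 30 60 None [-0.32, 0.06, -1.14, -0.51, 0.37, -0.29] [-0.25, -0.04, -0.88, -0.07, 0.29, -0.27] [-0.18, -0.0, -0.63, 0.23, 0.22, -0.25] [-0.13, 0.11, -0.38, 0.47, 0.16, -0.23] [-0.09, 0.25, -0.13, 0.68, 0.12, -0.21]
1 40 60 None [-0.28, -0.01, -0.99, -0.17, 0.31, -0.31] [-0.23, -0.04, -0.77, 0.13, 0.25, -0.28] [-0.17, 0.02, -0.56, 0.36, 0.2, -0.26] [-0.13, 0.12, -0.34, 0.53, 0.15, -0.23] [-0.09, 0.25, -0.13, 0.68, 0.12, -0.21]
1 40 45 None [-0.3, 0.01, -1.05, -0.29, 0.33, -0.3] [-0.25, -0.04, -0.88, -0.07, 0.29, -0.27] [-0.2, -0.01, -0.72, 0.07, 0.25, -0.24] [-0.15, 0.06, -0.57, 0.16, 0.22, -0.21] [-0.12, 0.15, -0.44, 0.21, 0.19, -0.19]
1 50 70 [-0.28, 0.08, -1.02, -0.18, 0.27, -0.34] [-0.24, -0.01, -0.81, 0.17, 0.22, -0.32] [-0.19, 0.01, -0.6, 0.43, 0.18, -0.29] [-0.14, 0.09, -0.37, 0.64, 0.14, -0.26] [-0.1, 0.2, -0.14, 0.82, 0.1, -0.23] [-0.07, 0.34, 0.09, 0.9
[... 1783 characters left out ...]
 0.1  -0.65  0.42  0.7   2.15]
-1 45 [ 0.683 -0.037  0.115] [-0.14  0.29 -0.73 -0.22  0.2   2.93]
-1 45 [ 0.535 -0.059  0.2  ] [-0.26 -0.09 -0.86  0.05  0.29  2.84]
-1 50 [ 0.432 -0.318  0.032] [-0.95  0.34 -0.81  0.05  0.61  2.16]
-1 50 [ 0.432 -0.318  0.182] [-0.95  0.1  -0.59  0.52  0.61  2.16]
-1 50 [ 0.683 -0.037  0.115] [-0.13  0.28 -0.64 -0.03  0.18  2.93]
-1 50 [ 0.535 -0.059  0.2  ] [-0.24 -0.07 -0.77  0.21  0.25  2.83]
-1 55 [ 0.432 -0.318  0.032] [-0.91  0.33 -0.76  0.15  0.52  2.18]
-1 55 [ 0.432 -0.318  0.182] [-0.91  0.1  -0.54  0.6   0.52  2.18]
-1 55 [ 0.683 -0.037  0.115] [-0.12  0.29 -0.55  0.14  0.15  2.92]
-1 55 [ 0.535 -0.059  0.2  ] [-0.22 -0.05 -0.68  0.36  0.21  2.83]
```

Run:
```python
from h import *
from rig import ctrl
z,q=tool(52)
ctrl.command_gripper(.06,40)
for d in(.11,.09,.07,.05):
    P=hpos(0)+(.019-d)*z
    if ctrl.inverse_kinematics(P,q) is not None:break
print(d,P)
ctrl.goto([.38,.12,.36],q); ctrl.goto(P,q)
for n in("wrist",):
    s=ctrl.snapshot(n);pickle.dump(s,open("pics/w1.pkl","wb"));cv2.imwrite("pics/w1.png",s["image"][:,:,::-1])
st=ctrl.read_state();print(st["time_s"],st["ee_pos"],proj(s,hpos(0)),proj(s,cab([-.17,-.15,.049])),proj(s,cab([-.17,.15,.049])))
```

```text
0.11 [ 0.44643378 -0.07277619  0.16495461]
3.35 [ 0.44725058 -0.07216243  0.16588827] [321.48402904 207.91816381] [155.39949775 188.79036363] [488.07199054 188.76081292]
```

View pics/w1.png

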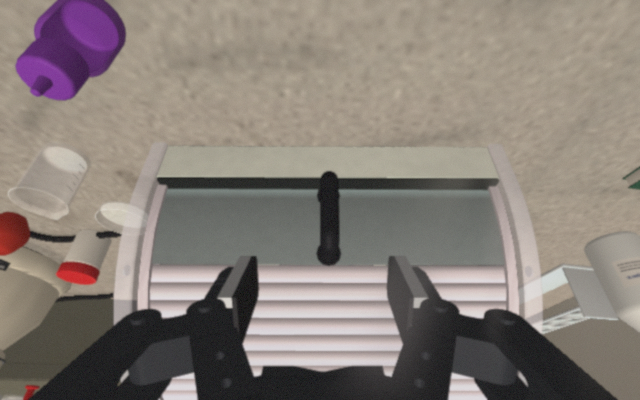

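Wrist view: handle bar spans (330,172)–(328,265), middle about (329,217), roughly 6 mm to the cabinet's +y from my estimate. Yaw looks right because the sill is level in the image.

Run:
```python
import h
from h import *
w=pickle.load(open("pics/w1.pkl","rb"))
g=w["image"][150:280,300:360].max(2);v,u=np.nonzero(g<60);
c=[(r+150,u[v==r].min()+300,u[v==r].max()+300) for r in(45,55,65,75,85)];print(c)
m=proj(w,hpos(0)); ends=lambda:[proj(w,hpos(t,r)).round(1).tolist() for t,r in((-.123,.21),(.123,.21))]
print("ends pred",ends())
f=lambda x:(setattr(h,"O",np.r_[x,0]),proj(w,h.hpos(0))-[329.5,217])[1]
r=least_squares(f,[.703,-.034]);print(r.x,h.O,ends())
S=pickle.load(open("pics/side0.pkl","rb"));T=pickle.load(open("pics/top0.pkl","rb"))
print(proj(S,h.hpos(0)),proj(T,h.hpos(0)), "rail corners", proj(w,cab([-.17,-.15,.049])),proj(w,cab([-.17,.15,.049])))
o,d=ray(w,(329.5,217));print(o,d)
```

```text
[(195, np.int64(318), np.int64(338)), (205, np.int64(321), np.int64(338)), (215, np.int64(321), np.int64(338)), (225, np.int64(321), np.int64(338)), (235, np.int64(321), np.int64(338))]
ends pred [[321.5, 176.9], [321.4, 241.1]]
[ 0.7142411  -0.02607299] [ 0.7142411  -0.02607301  0.        ] [[329.2, 186.8], [329.8, 249.2]]
[312.60533251 212.74849229] [322.3937652  209.92643125] rail corners [167.46504302 196.93726422] [489.26911454 196.91439962]
[ 0.30267766 -0.09368862  0.23301669] [ 0.82405223  0.14574806 -0.54744444]
```

```bash
sed -i 's/^O=np.array.*YAW/O=np.array([0.713,-0.0265,0]);YAW/' h.py
python3 - <<'E'
from h import *
from rig import ctrl
z,q=tool(52)
ctrl.line_to(hpos(0)+(.019-.10)*z,q,max_speed=.1)
print(ctrl.line_to(hpos(0)+.017*z,q,max_speed=.08,stop_force=8))
ctrl.command_gripper(0,40)
st=ctrl.read_state();print(st["time_s"],st["finger_gap"],st["ee_pos"],st["contact_force"])
s=ctrl.snapshot("wrist");cv2.imwrite("pics/w2.png",s["image"][:,:,::-1])
E
```

```text
False
5.5667 0.012981907795907415 [ 0.52229828 -0.05600696  0.08014904] [-2.04810139 -4.30623674  3.48384634]
```

View pics/w2.png

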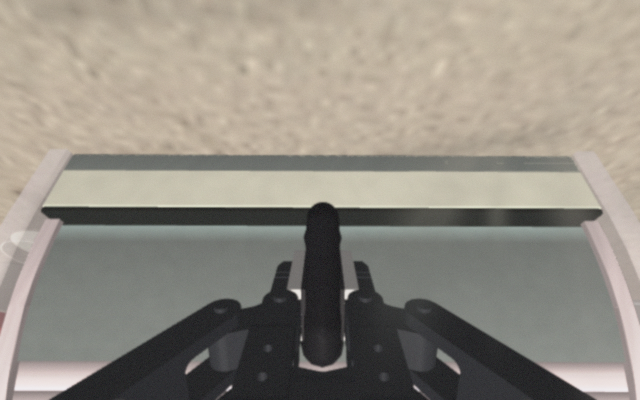

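The wrist view shows the bar (322,205–365) firmly between the pads, with a gap of 13 mm. Now raising it.

Run:
```python
from h import *
from rig import ctrl
for t in np.linspace(0,1.466,13)[1:]:
    z,q=tool(52+10*t/1.466)
    r=ctrl.line_to(hpos(t)+.017*z,q,max_speed=.10,stop_force=35)
    st=ctrl.read_state();print(round(t,2),r,round(st["time_s"],2),st["contact_force"].round(1),round(st["finger_gap"],4))
    if r:break
s=ctrl.snapshot("side");cv2.imwrite("pics/s2.png",cv2.resize(s["image"][90:290,270:470,::-1],None,fx=2.5,fy=2.5))
```

```text
0.12 False 6.02 [10.6 -3.3 -7.7] 0.0126
0.24 False 6.42 [ 13.8  -4.1 -10.9] 0.0131
0.37 False 6.82 [ 13.7  -5.6 -13. ] 0.0131
0.49 False 7.22 [ 11.9  -6.  -12.8] 0.0125
0.61 False 7.62 [ 8.8 -7.5 -9.8] 0.0129
0.73 False 8.02 [  6.9  -8.9 -10.1] 0.0128
0.86 False 8.42 [  5.4  -9.5 -10.8] 0.0128
0.98 False 8.82 [  5.5  -9.1 -12.5] 0.0126
1.1 False 9.22 [  4.3  -9.9 -13.9] 0.0129
1.22 False 9.62 [  2.1 -10.6 -14.5] 0.0129
1.34 False 10.02 [  2.5 -10.8 -16.2] 0.0129
1.47 False 10.42 [ -0.2 -11.7 -16.7] 0.013
```

View pics/s2.png

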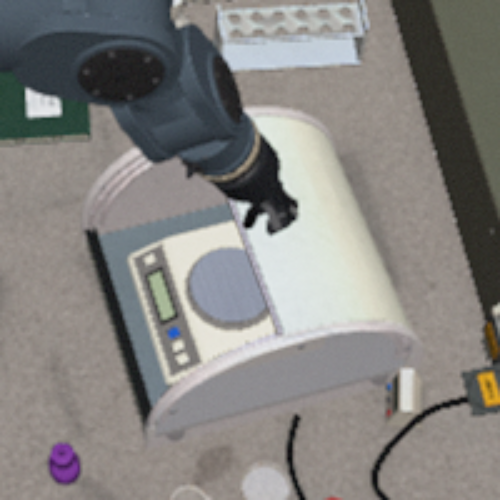

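Shutter fully raised in the side view, with the pan visible at crop (230,287) and the handle still held. Releasing and backing off, then one wrist look at the pan.

Run:
```python
from h import *
from rig import ctrl
z,q=tool(62)
ctrl.command_gripper(.05)
P=ctrl.read_state()["ee_pos"]
ctrl.line_to(P-.10*z,q,max_speed=.15)
z,q=tool(50)
ctrl.goto(cab([-.02,0,.08])-.19*z+[0,0,.03],q)
ctrl.wait(.2)
s=ctrl.snapshot("wrist");pickle.dump(s,open("pics/w3.pkl","wb"));cv2.imwrite("pics/w3.png",s["image"][:,:,::-1])
st=ctrl.read_state();print(st["time_s"],st["contact_force"].round(1),proj(s,cab([-.02,0,.0795])),proj(s,hpos(1.466)))
for a in(0,90,180,270):print(proj(s,cab([-.02+.055*np.cos(np.radians(a)),.055*np.sin(np.radians(a)),.0795])).round(0))
```

```text
12.6833 [ 0.1 -0.3  0.1] [322.28473629 156.30581413] [322.16365675 338.41584908]
[322. 187.]
[373. 156.]
[322. 117.]
[271. 156.]
```

View pics/w3.png

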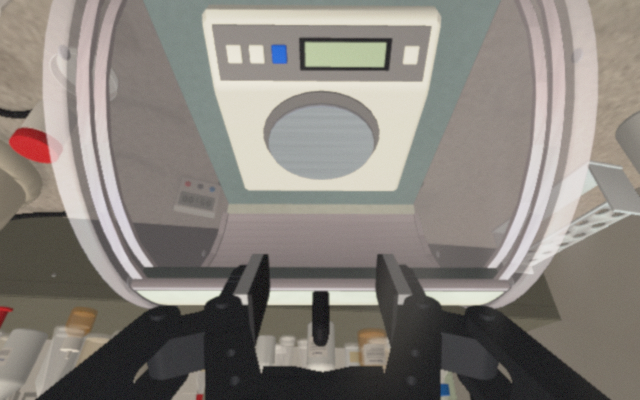

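Run:
```python
from h import *
w=pickle.load(open("pics/w3.pkl","rb"));im=w["image"]
hsv=cv2.cvtColor(im,cv2.COLOR_RGB2HSV);print(hsv[142,322],hsv[142,230],hsv[98,322])
m=cv2.inRange(hsv,(95,20,60),(125,255,255));m[:95]=0;m[190:]=0;m[:,:255]=0;m[:,390:]=0
c=max(cv2.findContours(m,0,1)[0],key=cv2.contourArea)[:,0].astype(float)
P=np.array([plane(w,p,.0795)[:2] for p in c])
f=lambda x:np.hypot(*(P-x[:2]).T)-x[2]
r=least_squares(f,[.69,-.03,.055],loss="soft_l1",f_scale=.002);print(r.x,len(c),c.min(0),c.max(0),np.abs(f(r.x)).mean(),"pred",cab([-.02,0,.0795]))
# cheek bottom/hood edges: handle
o,d=ray(w,(321,318));t=(.257-o[2])/d[2];print("handle at z .257",o+d*t,"pred",hpos(1.466))
```

```text
[ 95   9 166] [ 38  18 171] [ 11  21 134]Traceback (most recent call last):
  File "<stdin>", line 5, in <module>
ValueError: max() iterable argument is empty
```

Run:
```python
from h import *
w=pickle.load(open("pics/w3.pkl","rb"));im=w["image"]
b=cv2.GaussianBlur(im,(5,5),0).astype(int);d=b[...,2]-b[...,0];m=((d>3)*255).astype(np.uint8);m[:95]=0;m[190:]=0;m[:,:255]=0;m[:,390:]=0
c=max(cv2.findContours(m,0,1)[0],key=cv2.contourArea)[:,0].astype(float)
P=np.array([plane(w,p,.0795)[:2] for p in c])
f=lambda x:np.hypot(*(P-x[:2]).T)-x[2]
r=least_squares(f,[.69,-.03,.055],loss="soft_l1",f_scale=.002);print(r.x,len(c),c.min(0),c.max(0),np.abs(f(r.x)).mean(),"pred",cab([-.02,0,.0795]))
o,d=ray(w,(321,318));t=(.257-o[2])/d[2];print("handle at z .257",o+d*t,"pred",hpos(1.466))
T=pickle.load(open("pics/top0.pkl","rb"))
from rig import ctrl
for n in("side","top"):
    s=ctrl.snapshot(n);pickle.dump(s,open(f"pics/{n}4.pkl","wb"));print(n,proj(s,np.r_[r.x[:2],.0795]),proj(s,cab([-.02,0,.0795])))
s=pickle.load(open("pics/side4.pkl","rb"));t=pickle.load(open("pics/top4.pkl","rb"))
c=np.zeros((560,800,3),np.uint8);c[:,:400]=cv2.resize(s["image"][150:290,305:405,::-1],None,fx=4,fy=4);c[:,400:]=cv2.resize(t["image"][110:250,290:390,::-1],None,fx=4,fy=4);cv2.imwrite("pics/c4.png",c)
```

```text
[ 0.67661443 -0.03392446  0.05086481] 255 [270. 106.] [371. 176.] 0.000543798759607477 pred [ 0.69322458 -0.02948876  0.0795    ]
handle at z .257 [ 0.66540102 -0.03446119  0.257     ] pred [ 0.73448212 -0.0232533   0.25686222]
side [361.71417041 202.33721965] [366.5143685  200.52576079]
top [339.7044973  169.95788801] [340.6361721  165.76219106]
```

View pics/c4.png

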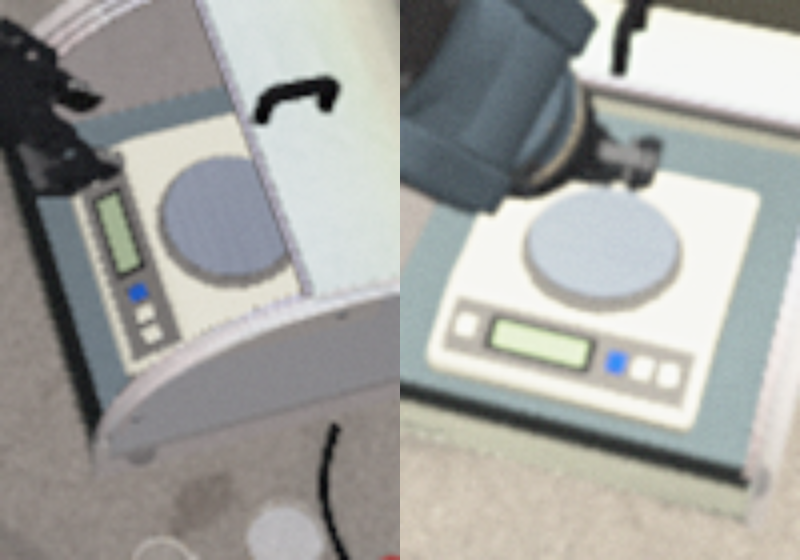

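Count: 8 views. c4 shows the shutter staying open, with the pan centre at side ~(362,203) and top ~(340.5,170). That agrees with the wrist fit of (0.677,-0.034), so I'll use that. Next, above the bottle.

Run:
```python
from h import *
from rig import ctrl
s=pickle.load(open("pics/side4.pkl","rb"));t=pickle.load(open("pics/top4.pkl","rb"))
print("pan",plane(s,(362,203.3),.0795),plane(t,(340.4,170.2),.0795))
z,q=tool(50);B=np.array([.433,-.320,.035])
P=ctrl.read_state()["ee_pos"]
ctrl.line_to(P+[-.08,-.02,.06],q,max_speed=.25)
ctrl.command_gripper(.062,20)
ctrl.goto(B-.10*z+[0,0,.03],q);ctrl.wait(.2)
w=ctrl.snapshot("wrist");pickle.dump(w,open("pics/w5.pkl","wb"));im=w["image"].copy()
print(ctrl.read_state()["time_s"],proj(w,B),proj(w,B*[1,1,0]+[0,0,.081]),proj(w,B*[1,1,0]))
cv2.imwrite("pics/w5.png",im[:,:,::-1])
```

```text
pan [ 0.67693796 -0.03752661  0.0795    ] [ 0.67662895 -0.03614204  0.0795    ]
15.1417 [321.43264758 173.63668802] [321.24053944 222.30228862] [321.55647248 142.26887114]
```

View pics/w5.png

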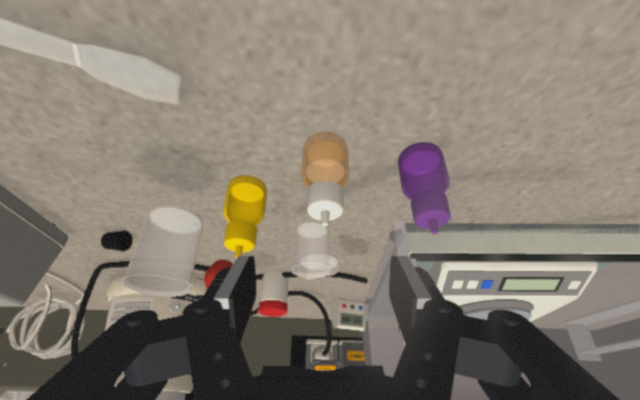

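Wrist view: amber bottle at (325,160) with cap at (325,200), about 3.5 mm to +y of my estimate; purple (424,180) and yellow (245,205) are clear of the fingers.

Run:
```python
from h import *
from rig import ctrl
z,q=tool(50);B=np.array([.434,-.3165,.035])
ctrl.line_to(B-.075*z,q,max_speed=.12)
r=ctrl.line_to(B+.021*z,q,max_speed=.07,stop_force=5)
print(r,ctrl.read_state()["contact_force"].round(1))
if not r:
    ctrl.command_gripper(.03,20)
    st=ctrl.read_state();print(st["finger_gap"],st["contact_force"].round(1))
    r=ctrl.line_to(st["ee_pos"]+[0,0,.06],q,max_speed=.08);ctrl.wait(.3)
    st=ctrl.read_state();print(st["time_s"],st["finger_gap"],st["contact_force"].round(2))
s=ctrl.snapshot("wrist");cv2.imwrite("pics/w6.png",s["image"][:,:,::-1])
```

```text
False [-0.4 -0.8 -0.6]
0.037748370830459614 [-2.1 -0.7  5.4]
18.7917 0.03755463361922967 [ 0.18 -0.78 -1.03]
```

View pics/w6.png

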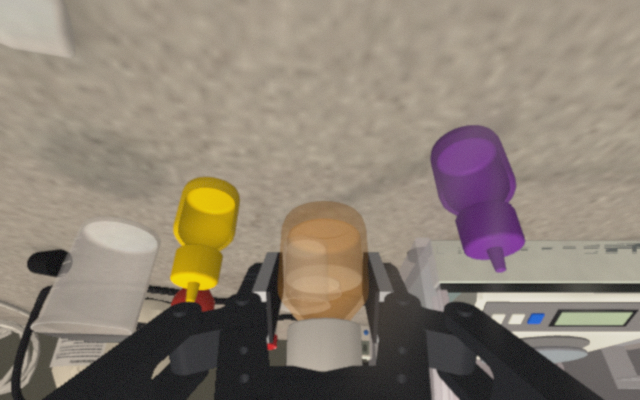

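The bottle is held upright between the pads at (324,260), 38 mm gap, 1 N lifted. Carrying it to the pan.

Run:
```python
from h import *
from rig import ctrl
z,q=tool(50);PAN=np.array([.677,-.0355,.0795]);X=RC().apply([1,0,0])
tcp=lambda off,h: PAN+off+[0,0,.035+h]+.021*z
P=ctrl.read_state()["ee_pos"]
ctrl.line_to(P+[-.01,0,.08],q,max_speed=.15)
ctrl.line_to(tcp(-.19*X,.055),q,max_speed=.2)
ctrl.line_to(tcp(-.10*X,.025),q,max_speed=.12,stop_force=8)
print(ctrl.line_to(tcp(0,.014),q,max_speed=.08,stop_force=8));ctrl.wait(.3)
st=ctrl.read_state();print(st["time_s"],st["finger_gap"],st["contact_force"].round(2),st["ee_pos"]-tcp(0,.014))
s=ctrl.snapshot("side");t=ctrl.snapshot("top")
print(proj(s,PAN+[0,0,.014]),proj(t,PAN+[0,0,.014]))
c=np.zeros((560,800,3),np.uint8);c[:,:400]=cv2.resize(s["image"][150:290,305:405,::-1],None,fx=4,fy=4);c[:,400:]=cv2.resize(t["image"][110:250,290:390,::-1],None,fx=4,fy=4);cv2.imwrite("pics/c7.png",c)
```

```text
False
23.6333 0.037654341569951795 [-0.66  0.32 -0.63] [-1.01300485e-04 -8.25695210e-05  1.36622777e-04]
[362.18907395 200.75662596] [340.47261349 166.72833221]
```

View pics/c7.png

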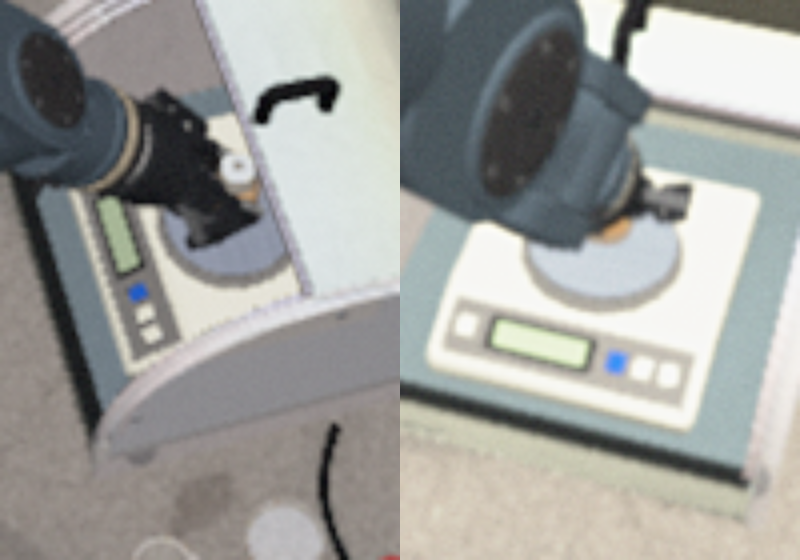

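Side crop: white cap at (238,163), upright, bottle just above the middle of the pan and clear of the shutter edge. Checking that offset in numbers, then lowering until contact.

Run:
```python
from h import *
from rig import ctrl
z,q=tool(50);PAN=np.array([.677,-.0355,.0795])
s=pickle.load(open("pics/side4.pkl","rb"))
c=plane(s,(305+237/4-.4,150+164/4-.4),.0795+.014+.076);d=c-PAN;print("cap offset mm",(d*1e3).round(1))
P=ctrl.read_state()["ee_pos"]
r=ctrl.line_to(P-[0,0,.020],q,max_speed=.015,stop_force=1.3)
st=ctrl.read_state();print(r,(P-st["ee_pos"]).round(4),st["contact_force"].round(2),st["time_s"])
```

```text
cap offset mm [-0.5 -4.3 90. ]
True [ 0.0001 -0.      0.0154] [ 0.71 -0.24  1.55] 24.6667
```

Run:
```python
from h import *
from rig import ctrl
z,q=tool(50)
for g in(.040,.046,.062):ctrl.command_gripper(g,20)
ctrl.wait(.3)
P=ctrl.read_state()["ee_pos"]
ctrl.line_to(P-.03*z,q,max_speed=.05)
ctrl.line_to(P-.14*z,q,max_speed=.15)
ctrl.line_to(P-.14*z+[-.12,-.02,.06],q,max_speed=.2);ctrl.goto([.30,.15,.35],q);ctrl.wait(.3)
st=ctrl.read_state();print(st["time_s"],st["finger_gap"],st["contact_force"].round(2))
s=ctrl.snapshot("side");t=ctrl.snapshot("top")
S0=pickle.load(open("pics/side0.pkl","rb"))
c=np.zeros((560,800,3),np.uint8);c[:,:400]=cv2.resize(s["image"][150:290,305:405,::-1],None,fx=4,fy=4);c[:,400:]=cv2.resize(t["image"][110:250,290:390,::-1],None,fx=4,fy=4);cv2.imwrite("pics/c8.png",c)
d=cv2.absdiff(s["image"],S0["image"]).max(2)
for n,(x0,y0,x1,y1) in dict(bystanders=(310,270,440,390),purple=(286,262,305,287),notebook=(245,108,310,150)).items():print(n,(d[y0:y1,x0:x1]>50).sum())
```

```text
29.95 0.061393114283047126 [-0.48  0.4  -0.47]
bystanders 0
purple 0
notebook 0
```

View pics/c8.png

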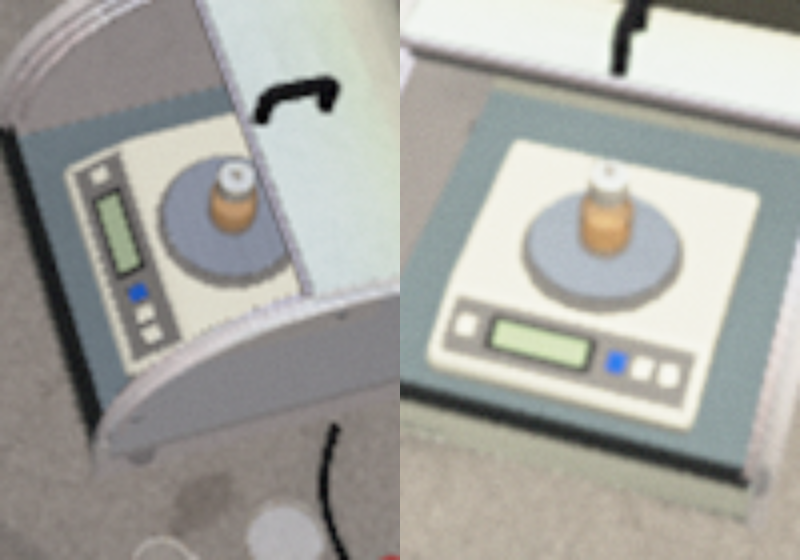

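The bottle stands upright. Its base centre is at about (606,238) in the top crop, against the pan centre at (603,242), an offset of about 3 mm. The shutter is open and the robot is clear.

```bash
python3 -c "
from rig import ctrl
print(ctrl.hand_in(),ctrl.read_state()['time_s'])"
```

```text
the job is handed in; nothing more can be done
the job is handed in; nothing more can be done
```

The shutter is fully open and staying up by itself, and the amber bottle stands upright on the balance pan. I handed the job in at about 30 s robot time; no verdict was reported.

- **Shutter:** I pinched the handle (13 mm gap), took it round to 1.466 rad and let go. It was still open in every later picture.
- **Bottle:** I lowered it at 15 mm/s until the force changed by 1.3 N. That contact came 1.4 mm lower than I had calculated. The last pictures show it upright, about 3 mm from the pan's middle.
- **Other things:** Before-and-after side pictures showed no change around the purple and yellow bottles, the glassware or the notebook. The arm was clear of everything.
- **One disagreement:** The first close look at the handle put the cabinet about 15 mm too far back. This caused forces on the tool of up to about 20 N while raising the shutter. I placed the bottle using the pan position measured from three cameras, which agreed to about 4 mm. Just before lowering, the cap looked about 4 mm off centre in y, and I left it uncorrected.

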